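# Hold the last rail of a picture frame for screwing

### The job

Put exactly two of the four brass thumbscrews into the small blue dish, one for each corner joint, leaving the other two on the grey felt mat. Then bring the long loose frame rail to the jig and, keeping it flat on the board with its ends flush with the outsides of the frame, press it squarely against the two open ends of the frame so that the sprung slide gives and its black needle stands in the green part of the scale, never in the red; finish while still holding it there with that steady push, so that I can drive the screws. Leave everything else on the table where it is.

Things in the scene. Friction and masses are not known exactly. Their poses are not given: they have to be found in the camera images.
- jig: Plywood board fixed to the table, yaw within 0.25 rad: 275 (x) x 220 mm, top at z = 12 mm; at its far end a blue bar and two spring barrels, 46 mm high. Origin at table height, 130 mm from the near edge, mid-width; x points away from the robot, the way the slide gives. On a wing at +y a flat scale: along +x white 16 mm, green 16, yellow 10, red 12. The rail just rests on the board, unguided.
- frame: Dark wooden picture frame, three sides joined in a U open to the robot, carried by the slide. 130 mm deep (x), 200 mm wide (y; 152 inside, bare board within); sides 24 mm wide, 22 high. Origin: midway between the two open ends, in the plane of their end faces, at board-top height; moves with the slide. x points into the frame, along jig x. The pressed rail's origin belongs at x -12 mm, y 0, z 0.
- slide (a joint): How far the frame has been pushed along jig +x against its spring (m): 0 relaxed, as at the start; end stop 0.050. The spring pushes back 500 N per m. The black needle at the slide's +y side stands at the start of the white at 0, in the green from 0.016 to 0.032 (8 to 16 N), in the yellow to 0.042, then in the red (over 21 N).
- rail: The long loose rail: straight dark wooden bar with a brass line on top, 200 mm long (its y), 24 mm wide (its x), 22 mm high, about 120 g, lying flat on the table left of the jig, roughly along world x. Origin: centre of its underside. Either way round is right.
- dish: Small round blue ceramic dish, loose, 400 g, right of the jig: rim radius 55 mm, 28 mm high, wall 4 mm, flat inner floor of about 40 mm radius 5 mm above its underside. Origin: centre of its underside.
- mat: Square grey felt mat 130 x 130 mm, 4 mm thick, fixed on the table at the right, near side. Origin: centre of its underside.
- screw0: Brass thumbscrew standing on its head on the grey felt mat (one of four alike, 50 mm or more between centres): head 20 mm diameter and 10 mm high below, steel shank 8 mm diameter and 16 mm long above; 30 g. Origin: centre of the head's flat underside; z along the shank.
- screw1: Brass thumbscrew standing on its head on the grey felt mat (one of four alike, 50 mm or more between centres): head 20 mm diameter and 10 mm high below, steel shank 8 mm diameter and 16 mm long above; 30 g. Origin: centre of the head's flat underside; z along the shank.
- screw2: Brass thumbscrew standing on its head on the grey felt mat (one of four alike, 50 mm or more between centres): head 20 mm diameter and 10 mm high below, steel shank 8 mm diameter and 16 mm long above; 30 g. Origin: centre of the head's flat underside; z along the shank.
- screw3: Brass thumbscrew standing on its head on the grey felt mat (one of four alike, 50 mm or more between centres): head 20 mm diameter and 10 mm high below, steel shank 8 mm diameter and 16 mm long above; 30 g. Origin: centre of the head's flat underside; z along the shank.
- offcut: Bystander: offcut of the same moulding, only 75 mm long, 24 x 22 mm, at the far left. Origin: centre of its underside.
- screwdriver: Bystander: screwdriver with orange handle, about 200 mm long, lying along world x right of the dish. Origin at its underside.
- tape: Bystander: roll of yellow tape lying flat, 60 mm in diameter, 20 mm high, at the near left. Origin: centre of its underside.
- glue: Bystander: jar of glue 48 mm in diameter, 60 mm high, beyond the dish. Origin: centre of its underside.
There are look-alikes about, which are no part of the job. There is more than one size of the rail; the job needs the smaller.

How it is judged (in metres and radians):
On the way, in this order (a step that is already met when the one before it is completed fails the run):
1. exactly two thumbscrews lie in the blue dish, let go, and the other two are on the mat (((horizontal distance between each of screw0, screw1 and dish below 0.048 m and z of each of screw0, screw1 in the frame of dish below 0.028 m and contact force between the fingers and screw0 below 0.1 N and contact force between the fingers and screw1 below 0.1 N and horizontal distance between each of screw2, screw3 and mat below 0.09 m and z of each of screw2, screw3 in the frame of mat below 0.02 m) or (horizontal distance between each of screw0, screw2 and dish below 0.048 m and z of each of screw0, screw2 in the frame of dish below 0.028 m and contact force between the fingers and screw0 below 0.1 N and horizontal distance between each of screw1, screw3 and mat below 0.09 m and z of each of screw1, screw3 in the frame of mat below 0.02 m and contact force between the fingers and screw2 below 0.1 N) or (horizontal distance between each of screw0, screw3 and dish below 0.048 m and z of each of screw0, screw3 in the frame of dish below 0.028 m and contact force between the fingers and screw0 below 0.1 N and horizontal distance between each of screw1, screw2 and mat below 0.09 m and z of each of screw1, screw2 in the frame of mat below 0.02 m and contact force between the fingers and screw3 below 0.1 N) or (horizontal distance between each of screw0, screw3 and mat below 0.09 m and z of each of screw0, screw3 in the frame of mat below 0.02 m and horizontal distance between each of screw1, screw2 and dish below 0.048 m and z of each of screw1, screw2 in the frame of dish below 0.028 m and contact force between the fingers and screw1 below 0.1 N and contact force between the fingers and screw2 below 0.1 N) or (horizontal distance between each of screw0, screw2 and mat below 0.09 m and z of each of screw0, screw2 in the frame of mat below 0.02 m and horizontal distance between each of screw1, screw3 and dish below 0.048 m and z of each of screw1, screw3 in the frame of dish below 0.028 m and contact force between the fingers and screw1 below 0.1 N and contact force between the fingers and screw3 below 0.1 N) or (horizontal distance between each of screw0, screw1 and mat below 0.09 m and z of each of screw0, screw1 in the frame of mat below 0.02 m and horizontal distance between each of screw2, screw3 and dish below 0.048 m and z of each of screw2, screw3 in the frame of dish below 0.028 m and contact force between the fingers and screw2 below 0.1 N and contact force between the fingers and screw3 below 0.1 N))), for 0.2 s.
2. the long rail is pressed squarely on both open frame ends with the needle in the green (value of joint slide between 0.016 and 0.032 m and contact force between rail and frame between 7.2 and 17.5 N and x of rail in the frame of frame between -0.016 and -0.009 m and y of rail in the frame of frame between -0.007 and 0.007 m and z of rail in the frame of frame between -0.004 and 0.005 m and angle between the y axis of rail and the y axis of frame, either way round below 0.05 rad and angle between rail's own z axis and vertical below 0.06 rad and contact force between the fingers and rail above 4 N and contact force between the fingers and frame below 1 N), for 0.2 s.
At the end, for the whole second after the job is handed in: Two thumbscrews in the dish, two on the mat. Fingers hold the rail flat (-4 to +5 mm, tilt < 0.06 rad), parallel to the frame ends within 0.05 rad, flush within 7 mm, touching, still, slide at 0.016 to 0.032 m (rail on frame 7.2 to 17.5 N); fingers do not push the frame (< 1 N) (all of step 2 and ((horizontal distance between each of screw0, screw1 and dish below 0.048 m and z of each of screw0, screw1 in the frame of dish below 0.028 m and contact force between the fingers and screw0 below 0.1 N and contact force between the fingers and screw1 below 0.1 N and horizontal distance between each of screw2, screw3 and mat below 0.09 m and z of each of screw2, screw3 in the frame of mat below 0.02 m) or (horizontal distance between each of screw0, screw2 and dish below 0.048 m and z of each of screw0, screw2 in the frame of dish below 0.028 m and contact force between the fingers and screw0 below 0.1 N and horizontal distance between each of screw1, screw3 and mat below 0.09 m and z of each of screw1, screw3 in the frame of mat below 0.02 m and contact force between the fingers and screw2 below 0.1 N) or (horizontal distance between each of screw0, screw3 and dish below 0.048 m and z of each of screw0, screw3 in the frame of dish below 0.028 m and contact force between the fingers and screw0 below 0.1 N and horizontal distance between each of screw1, screw2 and mat below 0.09 m and z of each of screw1, screw2 in the frame of mat below 0.02 m and contact force between the fingers and screw3 below 0.1 N) or (horizontal distance between each of screw0, screw3 and mat below 0.09 m and z of each of screw0, screw3 in the frame of mat below 0.02 m and horizontal distance between each of screw1, screw2 and dish below 0.048 m and z of each of screw1, screw2 in the frame of dish below 0.028 m and contact force between the fingers and screw1 below 0.1 N and contact force between the fingers and screw2 below 0.1 N) or (horizontal distance between each of screw0, screw2 and mat below 0.09 m and z of each of screw0, screw2 in the frame of mat below 0.02 m and horizontal distance between each of screw1, screw3 and dish below 0.048 m and z of each of screw1, screw3 in the frame of dish below 0.028 m and contact force between the fingers and screw1 below 0.1 N and contact force between the fingers and screw3 below 0.1 N) or (horizontal distance between each of screw0, screw1 and mat below 0.09 m and z of each of screw0, screw1 in the frame of mat below 0.02 m and horizontal distance between each of screw2, screw3 and dish below 0.048 m and z of each of screw2, screw3 in the frame of dish below 0.028 m and contact force between the fingers and screw2 below 0.1 N and contact force between the fingers and screw3 below 0.1 N)) and linear speed of rail below 0.01 m/s); the arm keeps its last pose, push and grip.
It fails at once if the needle reaches the red (slide beyond 0.042 m) (value of joint slide above 0.042 m).
It fails at once if one of the other things on the table (short offcut, screwdriver, glue jar, tape roll) is moved by more than 30 mm (distance of any of offcut, screwdriver, glue, tape from where it was at the start of the episode above 0.03 m).
It also fails if it takes over 67 s, if anything falls off the work surface, if the arm or the gripper's body presses on something with over 40 N, if the wrist force passes 120 N, or if a joint passes its speed limit or range.

### The arm

A 6-joint arm with a two-finger parallel gripper is mounted at the origin on the work surface. World frame = base frame: x ahead of the robot, y to its left, z up, the work surface at z = 0. Lengths are in mm, angles in rad, forces in N, time in s.
With the tool pointing down it reaches from about 300 to 775 mm from the base axis. Payload 14.6 kg.
Tool frame: the origin (TCP) lies between the finger pads; the fingertips stand manip.tip_reach ahead of it and the grasp point (between the pads) lies 5 mm behind it (manip.tip_reach is the distance from the TCP to the fingertips, in mm); z points along the fingers, y is the line along which they close (so a half turn about z gives the same grasp; the last joint's range is limited). The gripper opens to 94 mm and grips with 3 to 60 N. Pads are 16 mm wide; open, the fingers measure 119 mm over their backs; the gripper's body (75 mm by 177 mm) begins 78 mm behind the grasp point.
Start: joints at [1.051, 0.3, 1.521, -0, 1.321, -0.067], TCP at [240.613, 494.565, 183.646] pointing down, gripper open.
Joint ranges: [-3.03, 3.03], [-0.79, 2.21], [0.23, 2.52], [-1.04, 4.18], [0, 3.07], [-2.55, 2.55]. Speed limits (rad/s): [2.22, 2.22, 2.57, 3.14, 3.14, 3.14].

### API

Orientations are given as [roll, pitch, yaw] about the fixed x, y, z axes, in that order (R = Rz(yaw) Ry(pitch) Rx(roll)).
In Python, from cell import manip gives the robot as it stands. The module is installed in compiled form; this text tells all that it offers.
- The arm moves only by the shell command python3 -m creep 'ROWS' [FORCE]. ROWS is JSON, a list of rows, each a list of 3 entries, a list of its own where there are three numbers: the opening, from -1 (shut) to 1 (fully open), then the shift along the tool's x, y, z in cm, then the turn about the tool's z in units of 5 degrees (1.0 is 5 degrees). In form: [[grip, [tx, ty, tz], roll], ...]. A call has 1 to 12 rows; each row is the pose to reach, as a shift and turn from the pose commanded when the call began, along the tool's axes at that moment; what a row does not reach only later rows make up. A row lasts 1/10 s, in which the tool goes at most 50 mm and 8.59 degrees, less where a joint would pass 70% of its speed; a pose out of reach is approached as far as the arm can. A call with a gripper value outside its range is refused whole. The fingers move at their own pace and stop on an object; FORCE is the grip in N (left out, the last holds). Time passes only in rows, so rows that repeat a pose let the fingers close. It gives the time, the measured TCP pose, the force, the opening and the grip force at its end, in the units of the state.
- manip.read_state(): the state, without advancing time (a new reading comes with each control period).
- manip.camera(name): name is "side" or "top"; returns the picture (420x560x3 uint8, red, green, blue); there is no depth.
- manip.camera_params(name): a dict with "fovy" (degrees; the focal length in pixels is half the picture's height over the tangent of half this angle, whatever the lens; pixels are square), "cx", "cy" (the principal point, pixels), "origin" and "attitude" of the camera in the world. Camera axes: x right, y down, z forward; pixel columns grow to the right and rows downward; lengths in mm; the calibration is good to about 2 mm. A picture is of the moment at which its call begins. camera_params takes no time and is no camera call.
- manip.sign_off(): hands the job in; it is judged then, once.
The state is a dict: "clock": time; "joints": joint angles; "qd": joint speeds; "effort": joint torques, N m; "eef_pos": TCP position; "eef_rot": TCP orientation; "wrist_force": force on the tool from outside, world axes, zero at the start; "moment": the same for the moment, N m; "finger_gap": finger opening in mm; "finger_force": force on a finger pad.
Only numpy, scipy, OpenCV 4.12 (cv2) and the standard library are available. Lean on these libraries where they do the work, as an engineer would, in place of code of your own. Each camera call takes 0.05 s, during which the arm holds its last target. There are 200 camera calls.

## Working session

There is one attempt and no reset: what is moved stays moved. The work goes in short steps, Python scripts to look and compute and a shell command to move; the robot and the scene stay as the last step left them, time stands still between calls to the robot, and variables do not carry over. Pictures are saved under pics/ and viewed, at most 10 in all, crops included, and the job is handed in when it is done.

```bash
mkdir -p pics; python3 - <<'E'
from cell import manip
import cv2
print(manip.read_state(), manip.tip_reach)
for n in("top","side"):
    print(manip.camera_params(n)); im=manip.camera(n)
    cv2.imwrite(f"pics/{n}0.png",im[:,:,::-1])
E
```

```text
{'clock': 0.0, 'joints': array([ 1.05139780e+00,  3.00457380e-01,  1.52156437e+00, -3.03501663e-05,
        1.32070034e+00, -6.66442624e-02]), 'qd': array([-5.09527478e-05, -7.12578980e-04, -1.93489664e-04,  1.30629261e-03,
        7.09372536e-04, -8.47889110e-04]), 'effort': array([-5.02761177e-04, -5.31807625e+01, -3.52742171e+01,  7.07790256e-02,
        2.44326226e-02, -1.45315994e-04]), 'eef_pos': array([240.48659016, 494.32480366, 183.10093955]), 'eef_rot': array([-3.14046377e+00, -4.58825421e-05,  2.68884589e+00]), 'wrist_force': array([-0.0599998 ,  0.65644295,  1.13504913]), 'moment': array([0.00212644, 0.03749207, 0.00460308]), 'finger_force': 0.0, 'finger_gap': 93.81240678514867} 14.0
{'fovy': 54.60927622701389, 'cx': 280.6321839111185, 'cy': 208.5790832717785, 'origin': array([ 216.17736101,  121.71734277, 1477.34142915]), 'attitude': array([-2.92100714e+00,  6.38956427e-04, -1.62428965e+00])}
{'fovy': 47.56287892987633, 'cx': 283.2424522987393, 'cy': 210.5217650743039, 'origin': array([  107.22529598, -1086.34822295,   874.90776931]), 'attitude': array([-2.15020781,  0.00319551, -0.36423848])}
```

View pics/top0.png

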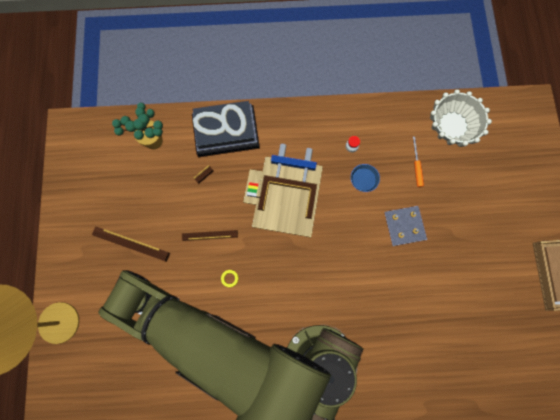

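View pics/side0.png

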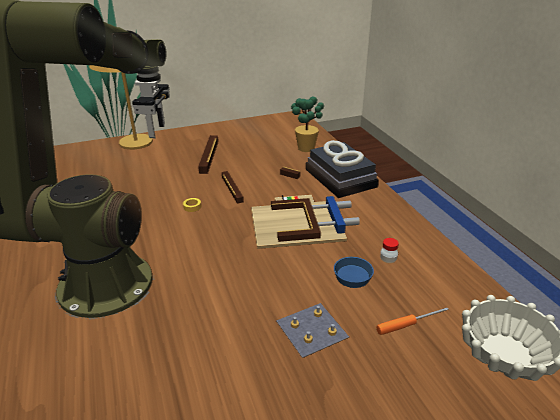

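The top view shows the rail at (210,236), its larger look-alike at (131,243), the jig at (288,195), the dish at (365,178) and the mat with four screws at (407,225). The side view shows the same layout: rail (232,187), dish (353,270), screws near (313,325).

```bash
cat > h.py <<'E'
import numpy as np, cv2
from scipy.spatial.transform import Rotation as R
from cell import manip
def cam(n):
    p=manip.camera_params(n); f=210/np.tan(np.radians(p["fovy"]/2))
    return p,f,R.from_euler("xyz",p["attitude"]).as_matrix()
def ray(n,uv,z):
    p,f,M=cam(n); d=M@np.array([(uv[0]-p["cx"])/f,(uv[1]-p["cy"])/f,1.])
    o=p["origin"]; return (o+d*(z-o[2])/d[2]).round(1)
def proj(n,P):
    p,f,M=cam(n); q=M.T@(np.array(P)-p["origin"]); return np.array([p["cx"]+f*q[0]/q[2],p["cy"]+f*q[1]/q[2]])
def snap(n,f=None):
    im=manip.camera(n)
    if f: cv2.imwrite(f"pics/{f}.png",im[:,:,::-1])
    return im
def blobs(im,lo,hi,box,amin=4):
    x0,y0,x1,y1=box; h=cv2.cvtColor(im,cv2.COLOR_RGB2HSV)[y0:y1,x0:x1]
    m=cv2.inRange(h,np.array(lo),np.array(hi)); k,l,s,c=cv2.connectedComponentsWithStats(m)
    return [(c[i]+[x0,y0],s[i,4],cv2.minAreaRect(np.argwhere(l==i)[:,::-1].astype(np.float32)+[x0,y0])) for i in range(1,k) if s[i,4]>=amin]
E
python3 - <<'E'
from h import *
t=cv2.imread("pics/top0.png");s=cv2.imread("pics/side0.png")
T,S=t[:,:,::-1].copy(),s[:,:,::-1].copy()
def c(i,x,y,w,h,k): return cv2.resize(i[y:y+h,x:x+w],None,fx=k,fy=k,interpolation=cv2.INTER_CUBIC)
a=np.vstack([np.hstack([c(t,240,140,90,100,3),c(t,175,215,75,50,3)[:, :].repeat(1,0) if 0 else cv2.copyMakeBorder(c(t,175,215,75,50,3),0,150,0,0,0),cv2.copyMakeBorder(c(t,380,200,50,50,6),0,0,0,0,0)]),
 np.hstack([c(s,245,185,120,70,4),cv2.resize(c(s,270,295,80,60,4),(315,280))])])
cv2.imwrite("pics/m.png",a[:600,:800]);print(a.shape)
for n,I,bx,z in(("top",T,(380,200,430,250),8),("side",S,(270,295,350,360),8)):
    for b in blobs(I,(14,110,90),(32,255,255),bx,3): print(n,"brass",b[0].round(1),b[1],ray(n,b[0],z))
for n,I,bx,z in(("top",T,(340,155,392,205),25),("side",S,(325,250,382,295),25)):
    for b in blobs(I,(100,80,30),(125,255,255),bx,30): print(n,"dish",b[0].round(1),b[1],[np.round(q,1) for q in b[2][:2]],ray(n,b[2][0],z))
for n,I,bx,z in(("top",T,(175,222,245,250),22),("side",S,(215,165,250,210),22)):
    for b in blobs(I,(8,60,85) if 0 else (0,40,0),(30,255,75),bx,30): print(n,"rail",b[0].round(1),b[1],b[2],ray(n,b[2][0],z))
E
```

```text
(580, 795, 3)Traceback (most recent call last):
  File "<stdin>", line 9, in <module>
  File "h.py", line 19, in blobs
    return [(c[i]+[x0,y0],s[i,4],cv2.minAreaRect(np.argwhere(l==i)[:,::-1].astype(np.float32)+[x0,y0])) for i in range(1,k) if s[i,4]>=amin]
                                 ~~~~~~~~~~~~~~~^^^^^^^^^^^^^^^^^^^^^^^^^^^^^^^^^^^^^^^^^^^^^^^^^^^^^^
cv2.error: OpenCV(4.12.0) /io/opencv/modules/imgproc/src/convhull.cpp:143: error: (-215:Assertion failed) total >= 0 && (depth == CV_32F || depth == CV_32S) in function 'convexHull'
```

View pics/m.png

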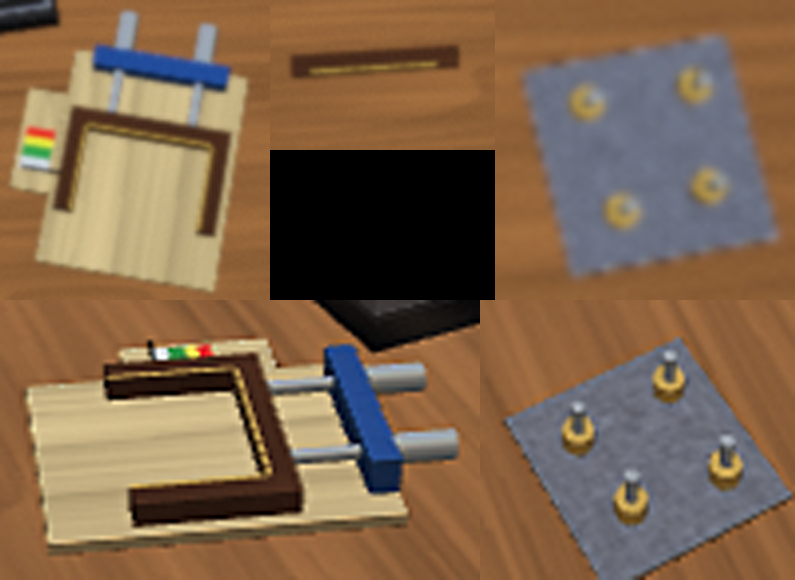

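The crop shows the frame's open ends at top pixels ≈(260.7,210) and (309,218.5). Four screws stand upright on the mat, and the needle is at the white start.

```bash
sed -i 's/+\[x0,y0\]))/+np.float32([x0,y0])))/' h.py
python3 - <<'E'
from h import *
t=cv2.imread("pics/top0.png");s=cv2.imread("pics/side0.png")
T,S=t[:,:,::-1].copy(),s[:,:,::-1].copy()
for n,I,bx,z in(("top",T,(380,200,430,250),9),("side",S,(270,295,350,360),9)):
    for b in blobs(I,(14,110,90),(32,255,255),bx,3): print(n,"brass",b[0].round(1),b[1],ray(n,b[2][0],z))
for n,I,bx,z in(("top",T,(340,155,392,205),25),("side",S,(325,250,382,295),25)):
    for b in blobs(I,(100,80,30),(125,255,255),bx,30): print(n,"dish",b[0].round(1),b[1],[np.round(q,1) for q in b[2][:2]],ray(n,b[2][0],z))
dark=((0,40,0),(30,255,85))
for n,I,bx in(("top",T,(175,222,245,250)),("side",S,(215,165,250,210)),("top",T,(250,170,325,225)),("side",S,(262,190,325,245))):
    for b in blobs(I,*dark,bx,30):
        c=cv2.boxPoints(b[2]); print(n,"dark",b[0].round(1),b[1],np.round(c,1).tolist(),b[2][2],[ray(n,q,22)[:2].tolist() for q in c])
# frame via top mask ends; jig board corners by light wood mask
for n,I,bx in(("top",T,(235,140,330,245)),):
    for b in blobs(I,(12,40,150),(28,130,255),bx,100):
        c=cv2.boxPoints(b[2]); print(n,"wood",b[1],[ray(n,q,12)[:2].tolist() for q in c])
for n,I,bx in(("top",T,(265,150,325,180)),("side",S,(320,185,360,240))):
    for b in blobs(I,(100,120,60),(125,255,255),bx,30):
        c=cv2.boxPoints(b[2]); print(n,"bar",b[1],[ray(n,q,46)[:2].tolist() for q in c])
E
```

```text
top brass [403.5 223.3] 1115 [ 460.9 -345.2    9. ]
top brass [412.1 214.4] 11 [ 497.4 -377.6    9. ]
top brass [394.1 217.4] 11 [ 489.8 -310.     9. ]
top brass [414.2 231. ] 12 [ 434.7 -377.7    9. ]
top brass [400.1 235.4] 11 [ 422.  -324.2    9. ]
side brass [279.7 306.8] 94 [ 409.1 -258.3    9. ]
side brass [276.6 297.4] 20 [ 410.4 -230.7    9. ]
side brass [282.1 297. ] 10 [ 426.9 -231.1    9. ]
side brass [288.7 296.6] 12 [ 444.1 -235.5    9. ]
side brass [298. 298.] 25 [ 464.9 -250.5    9. ]
side brass [333.9 308.4] 428 [ 507.4 -330.6    9. ]
side brass [327.3 295.7] 3 [ 538.5 -269.1    9. ]
side brass [338.3 295.4] 7 [ 566.3 -278.8    9. ]
side brass [292.  300.4] 5 [ 446.3 -252.4    9. ]
side brass [295.5 304.5] 11 [ 448.4 -269.6    9. ]
side brass [344.7 301.3] 3 [ 571.8 -303.6    9. ]
side brass [289.8 303.5] 4 [ 437.5 -260.6    9. ]
side brass [305.6 304.4] 5 [ 472.5 -278.3    9. ]
side brass [312.8 304.4] 5 [ 490.9 -285.1    9. ]
side brass [309.5 305.5] 4 [ 481.2 -285.1    9. ]
side brass [270.7 307.7] 3 [ 386.5 -257.2    9. ]
side brass [302.5 308.2] 15 [ 461.2 -286.4
[... 2257 characters left out ...]
60000610351562], [315.79998779296875, 184.39999389648438], [310.20001220703125, 217.5]] 9.659893035888672 [[546.2, 188.0], [671.7, 161.8], [626.9, -30.4], [502.8, -0.7]]
side dark [297.6 221.4] 788 [[270.6000061035156, 201.0], [316.8999938964844, 197.10000610351562], [320.3999938964844, 237.5], [274.0, 241.5]] 85.10090637207031 [[550.0, 202.6], [706.2, 169.5], [620.4, -46.3], [483.6, -14.8]]
top wood 3159 [[492.8, 263.6], [768.6, 206.8], [702.4, -66.6], [431.2, 0.5]]
top wood 286 [[666.5, 106.5], [712.1, 96.8], [692.0, 9.6], [646.6, 19.9]]
top bar 313 [[715.1, 131.6], [742.7, 125.9], [705.8, -33.3], [678.4, -27.0]]
side bar 281 [[715.9, 123.3], [750.7, 131.1], [695.4, -73.6], [665.0, -78.6]]
```

```bash
cat >> h.py <<'E'
def go(x,y,z,yaw=None):
    s=manip.read_state(); M=R.from_euler("xyz",s["eef_rot"]).as_matrix()
    d=M.T@(np.array([x,y,z])-s["eef_pos"])/10
    w=0 if yaw is None else -np.degrees((yaw-s["eef_rot"][2]+np.pi)%(2*np.pi)-np.pi)/5
    print("shift",d.round(2),"roll",round(w,2),"|",round(s["clock"],2),s["eef_pos"].round(1),s["eef_rot"].round(3),s["wrist_force"].round(1),round(s["finger_gap"],1),round(s["finger_force"],1))
E
python3 - <<'E'
from h import *
go(490,-312,90,0.92)
print([ray("top",q,34)[:2] for q in((258,209.3),(311.7,218.2),(263.6,175.6),(315.8,184.4))],[ray("side",q,34)[:2] for q in((271.2,201.2),(277.7,232.5))])
E
```

```text
shift [-57.72 -61.58   9.38] roll 20.27 | 0.1 [240.5 494.3 183.1] [-3.141 -0.     2.689] [-0.1 -0.8 -0.1] 94.1 0.0
[array([541.1, 187.6]), array([497.8,  -5. ]), array([667.8, 161.6]), array([623.6, -29. ])] [array([545.4, 182.7]), array([503.9,   8.5])]
```

```bash
python3 -m creep '[[0,[-57.7,-61.6,5],20.3],[0,[-57.7,-61.6,5],20.3],[0,[-57.7,-61.6,5],20.3],[0,[-57.7,-61.6,5],20.3],[0,[-57.7,-61.6,5],20.3],[0,[-57.7,-61.6,5],20.3],[0,[-57.7,-61.6,5],20.3],[0,[-57.7,-61.6,5],20.3],[0,[-57.7,-61.6,5],20.3],[0,[-57.7,-61.6,5],20.3],[0,[-57.7,-61.6,5],20.3],[0,[-57.7,-61.6,5],20.3]]' 20; python3 -c "
from h import *; go(490,-312,80,.92)"
```

```text
clock: 1.3
eef_pos: [417.6, -79.9, 148.1]
eef_rot: [3.141, -0.0, 0.911]
wrist_force: [1.5, 1.0, -0.1]
finger_gap: 47.2
finger_force: 0.0
shift [-13.9   19.95   6.81] roll -0.1 | 1.3 [417.6 -79.9 148.1] [ 3.141 -0.     0.911] [ 1.5  1.  -0.1] 47.2 0.0
```

```bash
python3 -m creep '[[0,[-13.9,19.95,6.8],0],[0,[-13.9,19.95,6.8],0],[0,[-13.9,19.95,6.8],0],[0,[-13.9,19.95,6.8],0],[0,[-13.9,19.95,6.8],0],[0,[-13.9,19.95,6.8],0],[0,[-13.9,19.95,6.8],0],[0,[-13.9,19.95,6.8],0],[0,[-13.9,19.95,6.8],0]]'; python3 -c "
from h import *; go(490,-312,20)
t=snap('top')
s=snap('side')
c=lambda i,x,y,w,h,k: cv2.resize(i[y:y+h,x:x+w,::-1],None,fx=k,fy=k,interpolation=cv2.INTER_CUBIC)
cv2.imwrite('pics/a.png',np.hstack([c(t,370,190,70,60,6)[:,:380],c(s,260,270,80,72,5)]))"
```

```text
clock: 2.2
eef_pos: [491.7, -308.3, 81.0]
eef_rot: [3.141, -0.0, 0.918]
wrist_force: [-0.2, 0.4, -0.9]
finger_gap: 47.2
finger_force: 0.0
shift [-0.39  0.08  6.1 ] roll 0 | 2.2 [ 491.7 -308.3   81. ] [ 3.141 -0.     0.918] [-0.2  0.4 -0.9] 47.2 0.0
```

View pics/a.png

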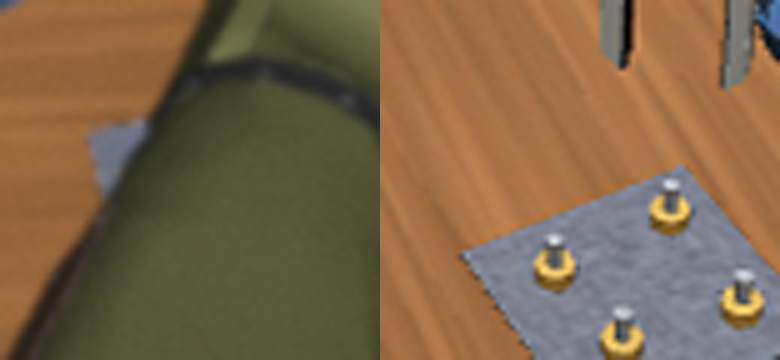

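The side crop shows the four screws undisturbed and the fingertips at about (308,283) and (331,287) above screw B.

```bash
python3 -c "
from h import *
c,s=np.cos(.918),np.sin(.918)
for k in(-1,1): print(proj('side',np.array([491.7,-308.3,67])+k*30*np.array([s,-c,0])),proj('side',np.array([491.7,-308.3,67])+k*23.6*np.array([s,-c,0])))"; python3 -m creep '[[0,[-0.35,0.1,5],0],[0,[-0.35,0.1,6.1],0],[0,[-0.35,0.1,6.1],0],[0,[-0.35,0.1,6.1],0]]'
```

```text
[305.96638733 291.07758171] [308.49340324 291.58237636]
[329.92012623 295.86256111] [327.33673737 295.34650545]
clock: 2.7
eef_pos: [490.7, -312.8, 20.7]
eef_rot: [3.14, -0.0, 0.918]
wrist_force: [-1.3, 0.4, 0.8]
finger_gap: 47.0
finger_force: 0.0
```

```bash
python3 -c "
from h import *
s=snap('side')
c=lambda i,x,y,w,h,k: cv2.resize(i[y:y+h,x:x+w,::-1],None,fx=k,fy=k,interpolation=cv2.INTER_CUBIC)
cv2.imwrite('pics/b.png',c(s,260,240,100,110,5))
p=manip.read_state()['eef_pos'];c,q=np.cos(.918),np.sin(.918)
for z in(-14,0): print([proj('side',p+[k*30*q,-30*k*c,z]).round(1) for k in(-1,1)])"
```

```text
[array([305.9, 310.1]), array([329.2, 315. ])]
[array([306., 306.]), array([329.5, 310.9])]
```

View pics/b.png

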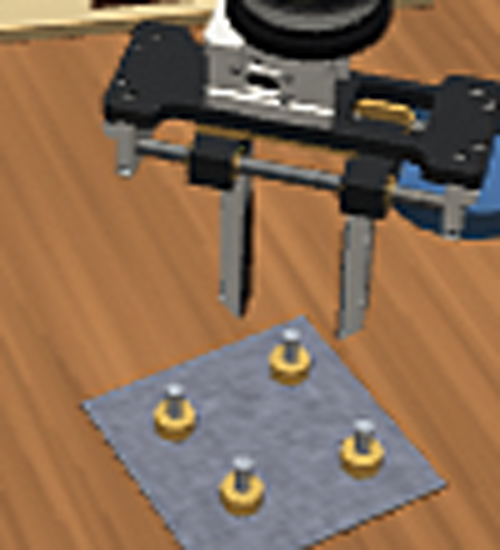

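```bash
python3 -c "
from h import *
M=R.from_euler('xyz',[-3.1405,0,2.689]).as_matrix();p=np.array([240.5,494.3,183.1])
print([proj('side',p+M@[0,k*53,14]).round(1) for k in(-1,1)])
s=cv2.imread('pics/side0.png');cv2.imwrite('pics/c.png',cv2.resize(s[60:160,110:190],None,fx=6,fy=6,interpolation=cv2.INTER_CUBIC))
for uv in ((307.6,303),(329,307.4)): print(ray('side',uv,6.7))
p=manip.read_state()['eef_pos'];c,q=np.cos(.918),np.sin(.918);print([p+[k*30*q,-30*k*c,-14] for k in(-1,1)])"
```

```text
[array([153.4, 147.5]), array([162.7, 134.7])]
[ 481.2 -273.     6.7]
[ 525.7 -307.     6.7]
[array([ 467.10456724, -294.8094225 ,    7.00093485]), array([ 514.7678706 , -331.25403133,    7.00093485])]
```

View pics/c.png

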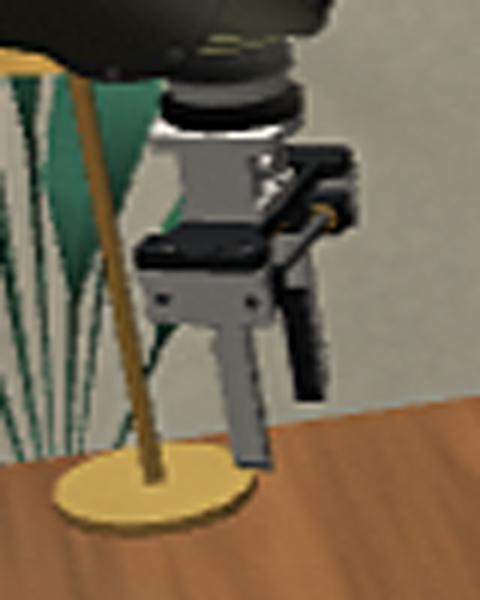

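The crop shows the start fingertips at about (152.5,138) and (162,127), some 9 px above the projection. I'll check the side camera calibration against the robot base.

```bash
python3 -c "
from h import *
print(proj('side',[0,0,0]),proj('top',[0,0,0]),proj('top',[0,0,300]))
print([proj('side',[100*np.cos(a),100*np.sin(a),0]).round() for a in np.arange(0,6.28,.785)])"
```

```text
[105.30967636 283.45042319] [319.70206975 362.33148805] [330.00105598 378.92963262]
[array([143., 275.]), array([129., 262.]), array([103., 262.]), array([ 77., 274.]), array([ 66., 293.]), array([ 78., 308.]), array([108., 308.]), array([135., 294.])]
```

The side camera agrees with the base, so the fingers really do seem about 25 mm higher than reported. I'll probe downwards gently.

```bash
python3 -m creep '[[0,[0,0,0.2],0],[0,[0,0,0.2],0]]';python3 -m creep '[[0,[0,0,0.15],0],[0,[0,0,0.15],0]]'; python3 -m creep '[[0,[0,0,0.15],0],[0,[0,0,0.15],0]]'
```

```text
clock: 2.95
eef_pos: [490.4, -312.8, 18.0]
eef_rot: [3.14, -0.0, 0.917]
wrist_force: [-0.8, 0.1, -0.7]
finger_gap: 47.2
finger_force: 0.0
clock: 3.15
eef_pos: [490.1, -312.7, 15.7]
eef_rot: [3.141, 0.0, 0.917]
wrist_force: [0.9, 0.4, -0.4]
finger_gap: 46.7
finger_force: 0.0
clock: 3.35
eef_pos: [490.0, -312.6, 14.0]
eef_rot: [-3.141, 0.0, 0.917]
wrist_force: [-0.3, 0.7, 0.9]
finger_gap: 47.0
finger_force: 0.0
```

```bash
python3 -c "
from h import *
from scipy.optimize import least_squares as L
D=[((240.5,494.3,169.1),(157.1,132.2)),((491.7,-308.3,67),(319.5,285.5)),((490.7,-312.8,6.7),(318.3,305.2))]
f=lambda d:np.concatenate([proj('side',np.array(p)+d)-u for p,u in D])
r=L(f,[0,0,0.]);print(r.x,r.fun.round(1)); g=L(lambda z:f([0,0,z[0]]),[0.]);print(g.x,g.fun.round(1))
print(proj('top',[490,-312,200]))"; python3 -m creep '[[0,[0,0,0.4],0],[0,[0,0,0.4],0]]';python3 -m creep '[[0,[0,0,0.4],0],[0,[0,0,0.4],0]]'
```

```text
[-1.76992562 -9.40986359 35.0785369 ] [-0.5  0.5 -0.1 -0.2  0.5 -0.2]
[27.73882605] [-0.1  1.4 -1.2 -0.6 -0.5 -0.7]
[410.7240558  205.47361555]
clock: 3.55
eef_pos: [489.9, -312.5, 9.6]
eef_rot: [-3.141, -0.0, 0.917]
wrist_force: [-0.4, 0.0, 0.8]
finger_gap: 47.0
finger_force: 0.0
clock: 3.75
eef_pos: [489.9, -312.5, 5.6]
eef_rot: [-3.141, 0.0, 0.917]
wrist_force: [-0.5, 0.4, -0.3]
finger_gap: 46.9
finger_force: 0.0
```

```bash
python3 -m creep '[[0,[0,0,0.3],0],[0,[0,0,0.6],0],[0,[0,0,0.6],0]]';python3 -m creep '[[0,[0,0,0.2],0],[0,[0,0,0.2],0]]';python3 -m creep '[[0,[0,0,0.2],0],[0,[0,0,0.2],0]]';python3 -c "
from h import *
s=snap('side')
c=lambda i,x,y,w,h,k: cv2.resize(i[y:y+h,x:x+w,::-1],None,fx=k,fy=k,interpolation=cv2.INTER_CUBIC)
cv2.imwrite('pics/d.png',c(s,270,270,80,80,7))"
```

```text
clock: 4.05
eef_pos: [489.9, -312.5, -0.3]
eef_rot: [-3.141, 0.0, 0.917]
wrist_force: [0.4, -1.0, 0.2]
finger_gap: 46.8
finger_force: 0.0
clock: 4.25
eef_pos: [490.1, -312.6, -2.0]
eef_rot: [-3.141, 0.0, 0.917]
wrist_force: [0.2, -0.0, 0.8]
finger_gap: 46.9
finger_force: 0.0
clock: 4.45
eef_pos: [490.0, -312.6, -4.1]
eef_rot: [-3.141, 0.0, 0.917]
wrist_force: [-0.2, -0.4, -0.3]
finger_gap: 47.2
finger_force: 0.0
```

View pics/d.png

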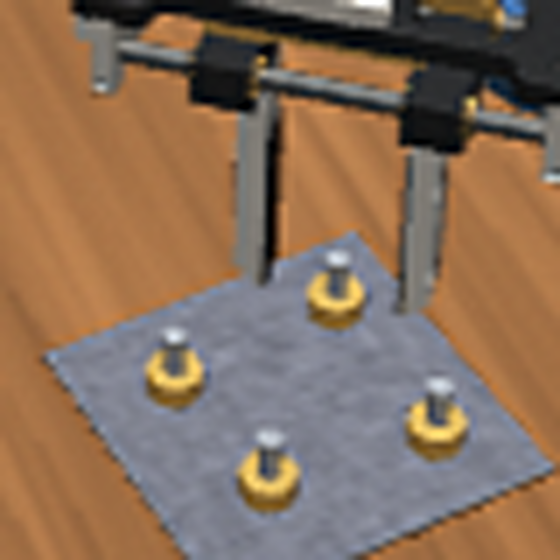

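The fingers straddle screw B, with tips at (307.4,310.4) and (328,314.6), so z_tip ≈ 9 mm. I'll go 2.5 mm lower and close.

```bash
python3 -m creep '[[0,[0,0,0.25],0],[0,[0,0,0.25],0]]';python3 -m creep '[[-1,[0,0,0],0],[-1,[0,0,0],0],[-1,[0,0,0],0],[-1,[0,0,0],0],[-1,[0,0,0],0],[-1,[0,0,0],0]]' 20; python3 -m creep '[[-1,[0,0,-3],0],[-1,[0,0,-7],0],[-1,[0,0,-10],0],[-1,[0,0,-10],0]]'; python3 -c "
from h import *
go(641,-218,100)"
```

```text
clock: 4.7
eef_pos: [490.0, -312.6, -6.7]
eef_rot: [-3.141, 0.0, 0.917]
wrist_force: [0.1, 0.4, -0.1]
finger_gap: 46.8
finger_force: 0.0
clock: 5.3
eef_pos: [490.1, -312.7, -6.3]
eef_rot: [3.142, 0.0, 0.917]
wrist_force: [0.7, -0.2, -0.2]
finger_gap: 6.9
finger_force: 20.0
clock: 5.7
eef_pos: [491.8, -313.8, 98.0]
eef_rot: [3.135, -0.0, 0.917]
wrist_force: [-0.0, -0.8, -1.4]
finger_gap: 6.9
finger_force: 20.0
shift [16.68  6.02 -0.15] roll 0 | 5.7 [ 491.8 -313.8   98. ] [ 3.135 -0.     0.917] [-0.  -0.8 -1.4] 6.9 20.0
```

```bash
python3 -c "
from h import *
s=snap('side')
for b in blobs(s,(19,140,110),(30,255,255),(262,240,350,360),10): print(b[0].round(1),b[1],ray('side',b[0],9))
c,q=np.cos(.917),np.sin(.917)
p=manip.read_state()['eef_pos']
for d in (0,10,20,30): print(d,proj('side',p+[0,0,-14+d]))"
```

```text
[319.3 282.7] 17 [ 540.1 -215.7    9. ]
[294.2 323.6] 20 [ 421.8 -328.4    9. ]
[331.6 330.4] 26 [ 497.2 -380.7    9. ]
[307.6 338.9] 34 [ 433.2 -384.5    9. ]
0 [318.60518163 290.42375447]
10 [318.76061858 287.33039446]
20 [318.91754574 284.20737787]
30 [319.07598463 281.05427616]
```

```bash
python3 -m creep '[[-1,[18.3,6,0],0],[-1,[18.3,6,0],0],[-1,[18.3,6,0],0],[-1,[18.3,6,0],0],[-1,[18.3,6,0],0],[-1,[18.3,6,0],0]]'; python3 -c "
from h import *
go(651,-206,4)"
```

```text
clock: 6.35
eef_pos: [648.6, -203.1, 91.5]
eef_rot: [-3.139, 0.001, 0.919]
wrist_force: [-0.4, 0.2, -0.4]
finger_gap: 7.3
finger_force: 20.0
shift [-0.08  0.39  8.75] roll 0 | 6.35 [ 648.6 -203.1   91.5] [-3.139e+00  1.000e-03  9.190e-01] [-0.4  0.2 -0.4] 7.3 20.0
```

```bash
python3 -m creep '[[-1,[0,0.3,4],0],[-1,[0,0.3,7],0],[-1,[0,0.3,7.5],0],[-1,[0,0.3,7.5],0],[-1,[0,0.3,7.5],0]]'; python3 -c "
from h import *
go(651,-206,4)
s=snap('side','e')
for b in blobs(s,(19,140,110),(30,255,255),(262,240,400,360),8): print(b[0].round(1),b[1],ray('side',b[0],18))
for b in blobs(s,(100,80,30),(125,255,255),(325,250,382,295),30): print(b[1],b[2],ray('side',b[2][0],25))
"
```

```text
clock: 6.85
eef_pos: [651.9, -206.5, 20.5]
eef_rot: [3.139, -0.001, 0.917]
wrist_force: [0.2, -0.4, -0.1]
finger_gap: 6.9
finger_force: 20.0
shift [-0.02 -0.1   1.65] roll 0 | 6.85 [ 651.9 -206.5   20.5] [ 3.139e+00 -1.000e-03  9.170e-01] [ 0.2 -0.4 -0.1] 6.9 20.0
[294.3 324.2] 26 [ 418.1 -338.    18. ]
[331.7 330.4] 26 [ 493.4 -388.2   18. ]
[307.6 338.7] 32 [ 430.1 -391.1   18. ]
842 ((352.9161682128906, 272.2947998046875), (39.610897064208984, 29.34703826904297), 8.746161460876465) [ 634.8 -226.4   25. ]
```

```bash
python3 -m creep '[[-1,[0,0,0.8],0],[-1,[0,0,1.3],0],[-1,[0,0,1.3],0]]'; python3 -c "
from h import *
s=snap('side');t=snap('top')
c=lambda i,x,y,w,h,k: cv2.resize(i[y:y+h,x:x+w,::-1],None,fx=k,fy=k,interpolation=cv2.INTER_CUBIC)
cv2.imwrite('pics/f.png',np.hstack([c(s,310,225,80,80,5),c(t,330,140,80,80,5)]))"
```

```text
clock: 7.2
eef_pos: [651.0, -205.5, 4.8]
eef_rot: [-3.14, 0.0, 0.917]
wrist_force: [0.4, -0.4, -0.6]
finger_gap: 7.4
finger_force: 20.0
```

View pics/f.png

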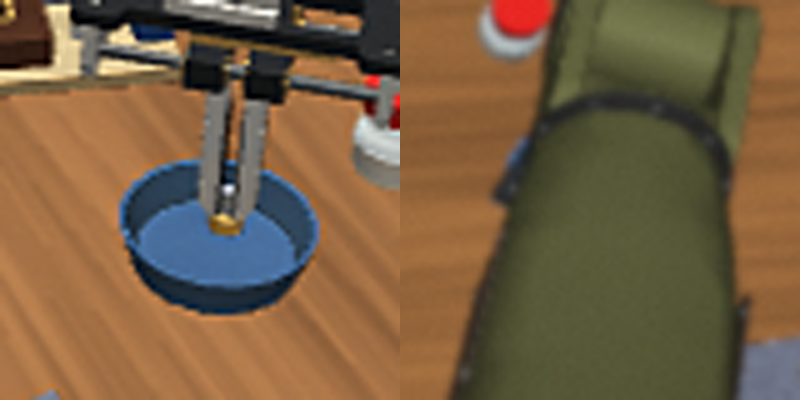

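The side crop shows the screw between the fingers just above the dish floor, at about pixel (355,269). I'll release it there.

```bash
python3 -m creep '[[-0.4,[0,0,0],0],[-0.4,[0,0,0],0],[-0.4,[0,0,0],0],[-0.4,[0,0,-3],0],[-0.4,[0,0,-8],0],[-0.4,[0,0,-8],0]]'; python3 -c "
from h import *
go(496.5,-381,60)"
```

```text
clock: 7.9
eef_pos: [654.3, -206.7, 93.2]
eef_rot: [3.131, -0.003, 0.917]
wrist_force: [-0.1, -0.2, 0.1]
finger_gap: 28.3
finger_force: 0.0
shift [-23.44  -1.96   3.23] roll 0 | 7.9 [ 654.3 -206.7   93.2] [ 3.131e+00 -3.000e-03  9.170e-01] [-0.1 -0.2  0.1] 28.3 0.0
```

```bash
python3 -m creep '[[0,[-23.3,-1.6,2.5],0],[0,[-23.3,-1.6,2.5],0],[0,[-23.3,-1.6,2.5],0],[0,[-23.3,-1.6,2.5],0],[0,[-23.3,-1.6,2.5],0],[0,[-23.3,-1.6,2.5],0],[0,[-23.3,-1.6,2.5],0],[0,[-23.3,-1.6,2.5],0]]'; python3 -c "
from h import *
go(496.5,-381,-6.5)
s=snap('side')
for b in blobs(s,(19,140,110),(30,255,255),(262,240,400,360),5): print(b[0].round(1),b[1],ray('side',b[0],9))"
```

```text
clock: 8.7
eef_pos: [497.9, -380.3, 60.9]
eef_rot: [3.141, -0.0, 0.918]
wrist_force: [-0.4, -0.8, 0.0]
finger_gap: 47.0
finger_force: 0.0
shift [-0.15 -0.07  6.74] roll 0 | 8.7 [ 497.9 -380.3   60.9] [ 3.141 -0.     0.918] [-0.4 -0.8  0. ] 47.0 0.0
[354.2 263.7] 6 [ 665.5 -178.3    9. ]
[358.8 265.2] 6 [ 674.7 -188.9    9. ]
[294.2 323.9] 21 [ 421.6 -329.2    9. ]
[331.6 330.4] 26 [ 497.2 -380.7    9. ]
[307.6 338.6] 30 [ 433.5 -383.5    9. ]
[331.8 334.2] 6 [ 492.6 -391.7    9. ]
```

```bash
python3 -m creep '[[0,[-0.1,-0.05,4.5],0],[0,[-0.1,-0.05,6.7],0],[0,[-0.1,-0.05,6.7],0],[0,[-0.1,-0.05,6.7],0],[-1,[-0.1,-0.05,6.7],0],[-1,[-0.1,-0.05,6.7],0],[-1,[-0.1,-0.05,6.7],0],[-1,[-0.1,-0.05,6.7],0],[-1,[-0.1,-0.05,6.7],0]]' 20; python3 -m creep '[[-1,[0,0,-3],0],[-1,[0,0,-7],0],[-1,[0,0,-10],0],[-1,[0,0,-10],0],[-1,[0,0,-10],0]]'; python3 -c "
from h import *
go(631,-232,94)
s=snap('side');t=snap('top')
for b in blobs(s,(19,140,110),(30,255,255),(262,240,400,360),5): print('s',b[0].round(1),b[1],ray('side',b[0],9),ray('side',b[0],18))
for b in blobs(t,(14,90,90),(32,255,255),(350,163,382,193),3): print('t',b[0].round(1),b[1],ray('top',b[0],12))
for b in blobs(t,(100,80,30),(125,255,255),(340,155,392,205),30): print(b[1],b[2],ray('top',b[2][0],25))"
```

```text
clock: 9.65
eef_pos: [496.1, -381.6, -6.1]
eef_rot: [3.141, 0.0, 0.917]
wrist_force: [0.2, 0.5, 0.3]
finger_gap: 10.8
finger_force: 0.0
clock: 10.15
eef_pos: [496.0, -381.5, 93.7]
eef_rot: [3.141, 0.0, 0.917]
wrist_force: [0.1, 0.2, -1.1]
finger_gap: 7.1
finger_force: 20.0
shift [20.07  1.63 -0.03] roll 0 | 10.15 [ 496.  -381.5   93.7] [3.141 0.    0.917] [ 0.1  0.2 -1.1] 7.1 20.0
s [333.  302.7] 15 [ 541.3 -297.6    9. ] [ 536.8 -305.8   18. ]
s [294.3 324. ] 22 [ 421.6 -329.6    9. ] [ 418.4 -337.4   18. ]
s [307.8 338.8] 32 [ 433.6 -384.3    9. ] [ 430.2 -391.6   18. ]
t [352.2 165.2] 32 [ 697.6 -174.    12. ]
t [378.  166.5] 61 [ 687.2 -271.    12. ]
t [361.2 176.7] 10 [ 650.7 -203.8   12. ]
t [378.6 188.1] 54 [ 602.9 -264.3   12. ]
t [353.1 189.6] 45 [ 602.5 -168.6   12. ]
565 ((365.0, 177.5000457763672), (27.577163696289062, 26.16295051574707), 45.0) [ 643.  -214.7   25. ]
```

```bash
python3 -m creep '[[-1,[20.1,1.6,0],0],[-1,[20.1,1.6,0],0],[-1,[20.1,1.6,0],0],[-1,[20.1,1.6,0],0],[-1,[20.1,1.6,0],0],[-1,[20.1,1.6,0],0],[-1,[20.1,1.6,0],0],[-1,[20.1,1.6,0],0]]'; python3 -c "
from h import *
go(632,-231,5)"
```

```text
clock: 11.05
eef_pos: [630.1, -232.8, 93.3]
eef_rot: [-3.141, 0.0, 0.916]
wrist_force: [-0.2, 0.3, -0.8]
finger_gap: 7.0
finger_force: 20.0
shift [0.26 0.05 8.83] roll 0 | 11.05 [ 630.1 -232.8   93.3] [-3.141  0.     0.916] [-0.2  0.3 -0.8] 7.0 20.0
```

Then release, rise and check with the cameras.

```bash
python3 -m creep '[[-1,[0.2,0,4],0],[-1,[0.2,0,7],0],[-1,[0.2,0,8.8],0],[-1,[0.2,0,8.8],0],[-1,[0.2,0,8.8],0],[-0.4,[0.2,0,8.8],0],[-0.4,[0.2,0,8.8],0],[-0.4,[0.2,0,8.8],0],[-0.4,[0.2,0,5],0],[-0.4,[0.2,0,0],0],[-0.4,[0.2,0,-3],0]]'; python3 -c "
from h import *
go(458.8,365.6,130,2.7)"
```

```text
clock: 12.15
eef_pos: [633.0, -230.3, 128.1]
eef_rot: [3.137, -0.001, 0.917]
wrist_force: [0.6, -0.0, 0.7]
finger_gap: 28.0
finger_force: 0.0
shift [ 36.73 -50.05  -0.36] roll -20.43 | 12.15 [ 633.  -230.3  128.1] [ 3.137e+00 -1.000e-03  9.170e-01] [ 0.6 -0.   0.7] 28.0 0.0
```

```bash
python3 -m creep '[[0,[36.7,-50,0],-7.8],[0,[36.7,-50,0],-7.8],[0,[36.7,-50,0],-7.8],[0,[36.7,-50,0],-7.8],[0,[36.7,-50,0],-7.8],[0,[36.7,-50,0],-7.8],[0,[36.7,-50,0],-7.8],[0,[36.7,-50,0],-7.8],[0,[36.7,-50,0],-7.8],[0,[36.7,-50,0],-7.8],[0,[36.7,-50,0],-7.8],[0,[36.7,-50,0],-7.8]]'; python3 -c "
from h import *
go(458.8,365.6,60,1.597)
s=snap('side');t=snap('top')
c=lambda i,x,y,w,h,k: cv2.resize(i[y:y+h,x:x+w,::-1],None,fx=k,fy=k,interpolation=cv2.INTER_CUBIC)
cv2.imwrite('pics/g.png',np.vstack([np.hstack([c(s,315,240,80,60,5),c(t,340,150,80,60,5)]),np.hstack([c(s,250,180,100,72,4),c(t,245,180,80,58,5)[:288]])]))"
```

```text
clock: 13.35
eef_pos: [463.1, 347.9, 124.4]
eef_rot: [3.141, -0.001, 1.598]
wrist_force: [1.3, 0.0, -0.7]
finger_gap: 46.9
finger_force: 0.0
shift [ 1.77 -0.39  6.44] roll 0.01 | 13.35 [463.1 347.9 124.4] [ 3.141e+00 -1.000e-03  1.598e+00] [ 1.3  0.  -0.7] 46.9 0.0
```

View pics/g.png

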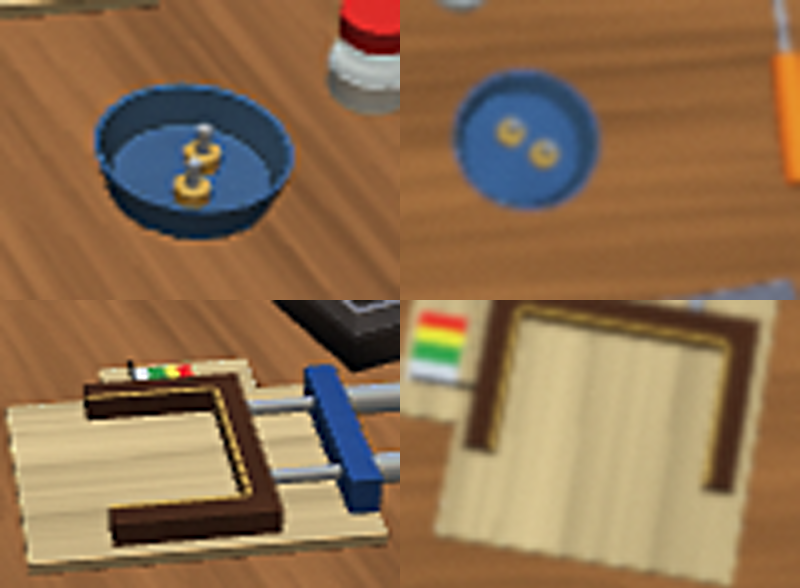

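Both screws stand in the dish (top pixels ≈(362,176) and (368,180)), and the frame ends are clearly visible in the top view at (257.6,209.0) and (310.6,218.2).

```bash
python3 -c "
from h import *
a=[ray('top',q,12)[:2] for q in((257.6,209.0),(310.6,218.2))];print(a,(a[0]+a[1])/2,np.arctan2(*(a[1]-a[0])[[0,1]])+3.14159)
# frame ends side view: crop x=250+px/4,y=180+(py-300)/4 : top-outer corners at end, z=34
b=[ray('side',q,z)[:2] for q,z in(((270.6,201.1),34),((277.1,232.2),34),((277.6,240.8),12))];print(b)
t=snap('top')
for lo,hi in(((0,40,0),(30,255,85)),):
  for b in blobs(t,lo,hi,(175,222,245,250),20): print(b)
"
python3 -m creep '[[0,[1.8,-0.4,3],0],[0,[1.8,-0.4,6],0],[0,[1.8,-0.4,6],0],[0,[1.8,-0.4,6],0],[0,[1.8,-0.4,6],0]]'; python3 -c "
from h import *
s=snap('side','k')
cv2.imwrite('pics/h.png',cv2.resize(s[130:230,190:290,::-1],None,fx=6,fy=6,interpolation=cv2.INTER_CUBIC))"
```

```text
[array([547.3, 190.1]), array([502.3,  -2.9])] [524.8  93.6] 0.22906547952486633
[array([543.7, 184.1]), array([502.8,  10.6]), array([499.2,  -2.7])]
(array([234.48888889, 234.38888889]), np.int32(90), ((233.9136962890625, 233.70809936523438), (33.300697326660156, 6.901960372924805), 49.08561706542969))
clock: 14.0
eef_pos: [460.6, 363.6, 65.6]
eef_rot: [3.139, -0.001, 1.597]
wrist_force: [-0.6, 0.4, 0.9]
finger_gap: 47.0
finger_force: 0.0
```

View pics/h.png

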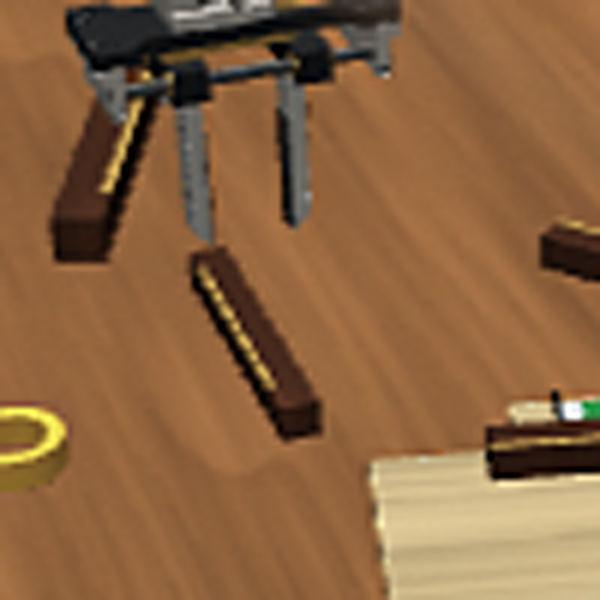

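The side crop shows fingertips at (224.5,170) and (239.5,167.5) above and behind the rail. The rail's top-face corners are ≈(221.7,173),(228,171) at the far end and (237,198),(243.3,197.2) at the near end.

```bash
python3 -c "
from h import *
for z in(80,85,90): print(z,ray('side',(232,168.75),z))
print([ray('side',q,22)[:2] for q in((221.7,173),(228,171),(237,198),(243.3,197.2))])
print([ray('top',q,22)[:2] for q in((182.5,233.7),(236.8,229.5),(237.3,235.9),(183,240.2))])
go(458.8,365.6,-10)"
```

```text
80 [465.1 365.7  80. ]
85 [462.8 356.6  85. ]
90 [460.6 347.5  90. ]
[array([446.4, 453.3]), array([472.4, 459.9]), array([449.8, 262.3]), array([471.4, 259.5])]
[array([468.1, 464.6]), array([473., 268.]), array([449.5, 266.9]), array([444.3, 462.8])]
shift [ 0.18 -0.18  7.56] roll 0 | 14.05 [460.5 363.8  65.6] [ 3.139e+00 -1.000e-03  1.597e+00] [-0.   0.2 -0.1] 47.0 0.0
```

```bash
python3 -m creep '[[0,[0,-0.1,4],0],[0,[0,-0.1,7],0],[0,[0,-0.1,8.05],0],[0,[0,-0.1,8.05],0],[0,[0,-0.1,8.05],0]]'; python3 -m creep '[[-1,[0,0,0],0],[-1,[0,0,0],0],[-1,[0,0,0],0],[-1,[0,0,0],0],[-1,[0,0,0],0],[-1,[0,0,0],0]]' 45; python3 -m creep '[[-1,[0,0,-1],0],[-1,[0,0,-1],0],[-1,[0,0,-1],0]]'
```

```text
clock: 14.55
eef_pos: [459.4, 364.3, -15.0]
eef_rot: [3.14, -0.001, 1.598]
wrist_force: [0.1, -0.1, -0.1]
finger_gap: 46.9
finger_force: 0.0
clock: 15.15
eef_pos: [458.8, 364.0, -16.2]
eef_rot: [3.141, -0.0, 1.598]
wrist_force: [-2.0, -1.2, 6.1]
finger_gap: 23.3
finger_force: 44.9
clock: 15.45
eef_pos: [458.6, 363.8, -6.6]
eef_rot: [3.141, -0.0, 1.598]
wrist_force: [0.0, -1.0, -1.9]
finger_gap: 23.3
finger_force: 44.9
```

```bash
python3 -c "
from h import *
go(484.5,101.5,50,1.344)"
```

```text
shift [-26.29   1.88  -5.67] roll 2.91 | 15.45 [458.6 363.8  -6.6] [ 3.141 -0.     1.598] [ 0.  -1.  -1.9] 23.3 44.9
```

```bash
python3 -m creep '[[-1,[0,0,-3],0],[-1,[0,0,-6],0],[-1,[-5,0.5,-6],1],[-1,[-10,1,-6],2],[-1,[-15,1.5,-6],2.9],[-1,[-20,1.9,-6],2.9],[-1,[-24,1.9,-6],2.9],[-1,[-26.3,1.9,-6],2.9],[-1,[-26.3,1.9,-6],2.9],[-1,[-26.3,1.9,-6],2.9],[-1,[-26.3,1.9,-6],2.9]]'; python3 -c "
from h import *
go(484.5,101.5,0,1.344)"
```

```text
clock: 16.55
eef_pos: [484.6, 102.3, 53.1]
eef_rot: [-3.142, -0.0, 1.346]
wrist_force: [1.0, 0.2, -1.0]
finger_gap: 23.9
finger_force: 44.9
shift [-0.08  0.01  5.31] roll 0.02 | 16.55 [484.6 102.3  53.1] [-3.142 -0.     1.346] [ 1.   0.2 -1. ] 23.9 44.9
```

```bash
python3 -m creep '[[-1,[-0.1,0,3],0],[-1,[-0.1,0,5.3],0],[-1,[-0.1,0,5.3],0],[-1,[-0.1,0,5.3],0]]'; python3 -c "
from h import *
s=snap('side','l');t=snap('top','n')
h=cv2.cvtColor(s,cv2.COLOR_RGB2HSV)
d=cv2.inRange(h,(0,60,0),(25,255,95))
for y in range(192,252): print(y,''.join('#' if v else '.' for v in d[y,245:330]))
d=cv2.inRange(cv2.cvtColor(t,cv2.COLOR_RGB2HSV),(0,60,0),(25,255,95))
for y in range(200,232): print(y,''.join('#' if v else '.' for v in d[y,250:320]))
"
```

```text
clock: 16.95
eef_pos: [484.4, 101.2, 0.6]
eef_rot: [-3.141, 0.0, 1.346]
wrist_force: [0.5, 0.3, -1.2]
finger_gap: 23.8
finger_force: 44.9
192 ......####..#........................................................................
193 ............#...............#........................................................
194 ............#...............#........................................................
195 ............#........##.....##..######...............................................
196 .....##...........###.#.....#........................................................
197 .....##.....##..............#........#...............................................
198 ............#........................#...............................................
199 ............#.......................................############.....................
200 ......###.....####....................##########################.....................
201 .............#####........#############################....#####.....#...............
202 .............#####........################................
[... 6137 characters left out ...]
............#............
223 ..........................................................#...........
224 ......................................................................
225 ......................................................................
226 ...........................................................#..........
227 ...........................................................#..........
228 ......................................................................
229 ..................#.........................................#.........
230 ..................#...................................................
231 .............................................................#........
```

```bash
python3 -c "
from h import *
x=np.array([np.cos(.227),-np.sin(.227)]);y=np.array([np.sin(.227),np.cos(.227)]);O=np.array([523.5,92.5])
def f(n,uv,z,l): p=ray(n,uv,z)[:2]; print(l,p,'frame x,y',((p-O)@x).round(1),((p-O)@y).round(1))
f('side',(268.6,240.3),15.6,'rail near bot R');f('side',(268.3,233.2),37.6,'rail near top R');f('side',(260.8,233.2),37.6,'rail near top L');f('side',(261,240.5),15.6,'rail near bot L')
f('side',(278.7,240.7),12,'frame near bot');f('side',(276.7,232.4),34,'frame near top')
f('side',(270.8,200.8),34,'frame far top');f('side',(257.8,200.8),37.6,'rail far top L');f('side',(263,200.4),37.6,'rail far top R')
f('top',(254.7,219),37.6,'rail far out');f('top',(257.7,208.5),34,'frame far out')
"
```

```text
rail near bot R [473.2   4.8] frame x,y -29.3 -96.8
rail near top R [474.7  10.6] frame x,y -29.1 -90.8
rail near top L [453.8  18.7] frame x,y -51.3 -87.6
rail near bot L [451.5  12.1] frame x,y -52.1 -94.5
frame near bot [502.5  -3.5] frame x,y 1.1 -98.3
frame near top [501.3  10.1] frame x,y -3.1 -85.3
frame far top [545.  185.6] frame x,y -0.0 95.6
rail far top L [502.9 195.7] frame x,y -43.3 95.9
rail far top R [519.8 191.8] frame x,y -26.0 95.9
rail far out [505.2 200.8] frame x,y -42.2 101.4
frame far out [544.2 188.6] frame x,y -1.5 98.3
```

```bash
python3 -m creep '[[-1,[-0.15,0,0.3],0],[-1,[-0.15,0,0.3],0],[-1,[-0.15,0,0.3],0]]';  python3 -m creep '[[-1,[0,0,0.1],0],[-1,[0,0,0.1],0]]'; python3 -m creep '[[-1,[0,0,0.1],0],[-1,[0,0,0.1],0]]'
```

```text
clock: 17.35
eef_pos: [484.2, 98.9, -2.6]
eef_rot: [3.141, -0.0, 1.345]
wrist_force: [-0.4, 0.5, -1.1]
finger_gap: 23.8
finger_force: 44.9
clock: 17.55
eef_pos: [484.0, 99.0, -3.9]
eef_rot: [-3.142, 0.0, 1.345]
wrist_force: [0.9, -0.5, -1.5]
finger_gap: 23.8
finger_force: 44.9
clock: 17.75
eef_pos: [484.2, 99.0, -4.2]
eef_rot: [3.141, -0.0, 1.345]
wrist_force: [-3.9, -1.1, 9.4]
finger_gap: 23.7
finger_force: 44.9
```

```bash
python3 -m creep '[[-1,[0,0.5,-0.06],0],[-1,[0,1.2,-0.06],0],[-1,[0,2,-0.06],0],[-1,[0,2.4,-0.06],0],[-1,[0,2.4,-0.06],0]]';  python3 -m creep '[[-1,[0,0.4,0],0],[-1,[0,0.8,0],0],[-1,[0,0.8,0],0],[-1,[0,0.8,0],0]]';python3 -m creep '[[-1,[0,0.3,0],0],[-1,[0,0.6,0],0],[-1,[0,0.6,0],0],[-1,[0,0.6,0],0]]'
```

```text
clock: 18.25
eef_pos: [508.3, 93.4, -4.2]
eef_rot: [3.141, -0.0, 1.345]
wrist_force: [0.9, -0.6, 1.4]
finger_gap: 23.7
finger_force: 44.9
clock: 18.65
eef_pos: [515.0, 91.8, -4.2]
eef_rot: [-3.141, 0.0, 1.345]
wrist_force: [-3.4, -0.5, 4.0]
finger_gap: 23.9
finger_force: 45.0
clock: 19.05
eef_pos: [520.2, 90.6, -4.2]
eef_rot: [-3.14, 0.001, 1.345]
wrist_force: [-8.3, -0.1, 9.2]
finger_gap: 23.4
finger_force: 45.0
```

```bash
python3 -m creep '[[-1,[0,0.4,-0.05],0],[-1,[0,0.8,-0.05],0],[-1,[0,1.1,-0.05],0],[-1,[0,1.1,-0.05],0],[-1,[0,1.1,-0.05],0]]'; python3 -c "
from h import *
s=snap('side');t=snap('top','p')
d=cv2.inRange(cv2.cvtColor(s,cv2.COLOR_RGB2HSV),(0,60,0),(25,255,95))
for y in range(196,246): print(y,''.join('#' if v else '.' for v in d[y,245:330]))
for y in range(194,202): print(y,[ ''.join('%x'%(v//16) for v in p) for p in s[y,275:305]])
d=cv2.inRange(cv2.cvtColor(t,cv2.COLOR_RGB2HSV),(0,60,0),(25,255,95))
for y in range(195,222): print(y,''.join('#' if v else '.' for v in d[y,250:320]))
"
```

```text
clock: 19.55
eef_pos: [530.1, 88.2, -4.2]
eef_rot: [-3.138, 0.001, 1.345]
wrist_force: [-12.2, 1.4, 8.1]
finger_gap: 23.6
finger_force: 45.0
196 ......................#..............##.....#........................................
197 ......................#......##.......#..............................................
198 ..............########...........................................#####...............
199 ............................#.......................###################..............
200 ......................#.....##......#....##############################..............
201 .............................#######.....##############...........#####..............
202 .............................#######.....#..................####...####..............
203 .............................###...............##################..#####.............
204 .............................#######.....########################..#####.............
205 .............................#######.....#########################..#####............
206 .............................#######.....##############
[... 6585 characters left out ...]
................#........
213 ..............................................................#.......
214 ..............................................................#.......
215 ..............................................................#.......
216 ...............................................................#......
217 .....................#.........................................##.....
218 .....................#..........................................#.....
219 .....................#...........................................#....
220 .................................................................#....
221 ..................................................................#...
```

```bash
python3 -m creep '[[-1,[0,0.25,-0.03],0],[-1,[0,0.5,-0.03],0],[-1,[0,0.5,-0.03],0],[-1,[0,0.5,-0.03],0],[-1,[0,0.5,-0.03],0]]'; python3 -c "
from h import *
s=snap('side');d0=cv2.imread('pics/l.png')[:,:,::-1]
g=lambda i:np.float32(cv2.cvtColor(np.ascontiguousarray(i),cv2.COLOR_RGB2GRAY))
# frame displacement: template of cross-piece in the first picture
for (a,b,c,d) in((300,198,312,215),(305,212,323,240),(310,225,323,241)):
  T=np.ascontiguousarray(d0[b:d,a:c]);W=s[b-4:d+4,a-4:c+20]
  k=8;m=cv2.matchTemplate(cv2.resize(W,None,fx=k,fy=k,interpolation=2),cv2.resize(T,None,fx=k,fy=k,interpolation=2),5)
  _,v,_,p=cv2.minMaxLoc(m);du,dv=p[0]/k-4,p[1]/k-4
  q=np.array([(a+c)/2,(b+d)/2]);print(v,du,dv,np.linalg.norm(ray('side',q+[du,dv],30)-ray('side',q,30)))
x=np.array([np.cos(.227),-np.sin(.227)]);P=np.array([580,75,34.])
print(proj('side',P+[*(x*20),0])-proj('side',P))
f=np.array([manip.read_state()['wrist_force'] for _ in range(1)]);print(f)
"
```

```text
clock: 20.15
eef_pos: [534.3, 87.2, -4.2]
eef_rot: [-3.136, 0.001, 1.345]
wrist_force: [-13.9, 1.6, 7.0]
finger_gap: 23.4
finger_force: 45.0
0.9298065304756165 7.875 -0.625 26.248809496813397
0.9276062250137329 8.125 -0.625 25.515485494107253
0.9655503630638123 8.375 -0.75 25.81472448042002
[ 6.23146143 -0.49711143]
[[-14.25122823   3.11168667   7.06241424]]
```

```bash
python3 -m creep '[[-1,[0,-0.1,0],0],[-1,[0,-0.1,0],0],[-1,[0,-0.1,0],0],[-1,[0,-0.1,0],0],[-1,[0,-0.1,0],0],[-1,[0,-0.1,0],0],[-1,[0,-0.1,0],0],[-1,[0,-0.1,0],0]]'; python3 -c "
from h import *
s=snap('side')
d=cv2.inRange(cv2.cvtColor(s,cv2.COLOR_RGB2HSV),(0,60,0),(25,255,95))
for y in range(198,242): print(y,''.join('#' if v else '.' for v in d[y,265:335]))"
```

```text
clock: 21.0
eef_pos: [533.7, 87.4, -4.2]
eef_rot: [-3.137, 0.001, 1.345]
wrist_force: [-12.0, 2.6, 5.4]
finger_gap: 23.8
finger_force: 45.0
198 #..#.........................................#######..................
199 ................................####################..................
200 ...#......#...........##############################..................
201 ..........#######.....#############.............#####.................
202 ..........#######.......................######..####..................
203 ..........####...#.........###################..#####.................
204 ..........#######.....########################...####.................
205 ..........#######.....#########################..#####................
206 ..........#######.....#########################..#####................
207 ..........#######.....##################..........#####...............
208 ..........#######.....#####...................##..#####...............
209 ..........#####...............................##..#####...............
210 ..........#####.................................#..#####
[... 1639 characters left out ...]
###################......
233 ............####################################################......
234 .............#.#################################################......
235 ............####################################################......
236 .............###################################################......
237 .............##################################################.......
238 .............######################################...................
239 ..............#########################...............................
240 ..............#############......................................##...
241 ..............#......................................##...............
```

```bash
python3 -c "
from cell import manip; print(manip.sign_off())"
```

```text
the job is handed in; nothing more can be done
None
```

I handed the job in with two thumbscrews in the blue dish, the other two still on the mat, and the rail pressed against both frame ends: the slide reads about 25 mm in the camera picture (green is 16 to 32 mm) at about 12 N, and `sign_off` gave no verdict.

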